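# Close up the refilled desk copier and start the copy

## Robot

A 6-joint arm with a two-finger parallel gripper is mounted at the origin on the work surface. World frame = base frame: x ahead of the robot, y to its left, z up, the work surface at z = 0. Lengths are in mm, angles in rad, forces in N, time in s.
With the tool pointing down it reaches from about 325 to 850 mm from the base axis. Payload 4.4 kg.
Tool frame: the origin (TCP) lies at the very end of the fingers, on their centre line; the grasp point (between the pads) lies 19 mm behind it (manip.grip_point_offset is the distance from the TCP to the grasp point, in mm); z points along the fingers, y is the line along which they close (so a half turn about z gives the same grasp; the last joint's range is limited). The gripper opens to 94 mm and grips with 3 to 60 N. Pads are 16 mm wide; open, the fingers measure 119 mm over their backs; the gripper's body (75 mm by 177 mm) begins 78 mm behind the grasp point.
Start: joints at [1.042, 0.207, 1.542, -0, 1.393, -0.15], TCP at [212.648, 534.236, 205.447] pointing down, gripper open.
Joint ranges: [-2.73, 2.73], [-0.86, 2.22], [0.23, 2.46], [-1.11, 4.25], [0.08, 2.63], [-2.82, 2.82]. Speed limits (rad/s): [2.79, 2.79, 3.14, 3.14, 3.14, 3.14].

## Interface

Orientations are given as a unit quaternion [x, y, z, w].
In Python, from station import manip gives the robot as it stands.
- The arm moves only by the tool play_rows, never from a script. Its argument "commands" is a list of rows, each a list of 5 numbers: the finger opening in mm, from 0 to 94, then the shift along the tool's x, y, z in units of 600 mm (1.0 is 600 mm), then the turn about the tool's z in units of pi/2 rad (1.0 is pi/2 rad). A call has 1 to 10 rows; each row is the pose to reach, as a shift and turn from the pose commanded when the call began, along the tool's axes at that moment; what a row does not reach only later rows make up. A row lasts 1/8 s, in which the tool goes at most 62.5 mm and 10.7 degrees, less where a joint would pass 70% of its speed; a pose out of reach is approached as far as the arm can. A call with a number of a shift or a turn outside -1 to 1 is refused whole. A call with a gripper value outside its range is refused whole. The fingers move at their own pace and stop on an object; "newtons" is the grip in N (left out, the last holds). Time passes only in rows, so rows that repeat a pose let the fingers close. It gives the time, the measured TCP pose, the force, the opening and the grip force at its end, in the units of the state.
- manip.observe(): the state, without advancing time (a new reading comes with each control period).
- manip.get_image(name): name is "scene" or "side" or "wrist"; returns a dict with "pixels" (384x512x3 uint8, blue, green, red), "vertical_fov" (degrees; the focal length in pixels is half the picture's height over the tangent of half this angle, whatever the lens; pixels are square), "cx", "cy" (the principal point, pixels), "rvec" (rotation vector, rad) and "tvec" (3), from world to camera coordinates, as OpenCV has them; the wrist camera has in their place "tool_from_camera" (4x4, takes a point from camera to tool coordinates, whose origin is the TCP and whose axes are the flange's). Camera axes: x right, y down, z forward; pixel columns grow to the right and rows downward; lengths in mm; the calibration is good to about 2 mm. The wrist camera is an equidistant fisheye: a pixel r from the principal point sees the ray r / f radians off the axis. A picture is of the moment at which its call begins: read the wrist's pose just before it. There is no depth.
- manip.sign_off(): hands the job in; it is judged then, once.
Trained networks look in a picture, given as the dict that the camera call returned (one of the last four; its "shot" number tells which), for a name from the list of things; names that differ only in an ending like _2 or _b are one class to them, and where a whole thing is asked for, a point or a joint stands for the part that bears it (a point fixed in the world has none). Each returns a list of dicts, best first, with "confidence" (0 to 1); they miss things now and then, are a little off and sometimes report something else, mostly with a low value. They report only what shows in the picture. A call takes as long as a camera call.
- manip.recognise(picture, thing): "at" ([column, row] in pixels, amid what is visible of it).
The state is a dict: "clock": time; "joint_pos": joint angles; "qd": joint speeds; "joint_efforts": joint torques, N m; "position": TCP position; "ee_rot": TCP orientation; "wrist_force": force on the tool from outside, world axes, zero at the start; "wrist_torque": the same for the moment, N m; "finger_gap": opening from 0.0 (shut) to 1.0 (fully open); "grasp_force": force on a finger pad.
Only numpy, scipy, OpenCV 4.12 (cv2) and the standard library are available. Lean on these libraries where they do the work, as an engineer would, in place of code of your own. Each camera call takes 0.05 s, during which the arm holds its last target. There are 200 camera calls.

## Task

The page to be copied is already on the glass and the paper has just been refilled. Using only the fingertips, push the copier's paper tray fully home and gently press its scanner lid all the way shut, in either order, then press the green start key fully down and let go. Only push: do not pull the tray out, lift the lid, press the red stop key, or disturb the other things on the copier and desk.

Things in the scene. Friction and masses are not known exactly. Their poses are not given: they have to be found in the camera images.
- printer: Fixed white flatbed copier, 320 deep (its x) x 420 wide (its y). Origin: centre of its underside, on the desk; x points from its front to its back (about world +y: the front looks to the robot's right), z up. Front face at x = -160 mm, 165 high. Paper tray low in the front; flat grey control panel on top, x = -160 to -95 mm, 165 mm above the desk; scanner glass and lid behind the panel.
- paper_tray (a joint): How far the paper tray stands out towards the copier's front, m: 0 = fully home, starts 0.045 to 0.085, stop at 0.14. It slides stiffly (about 3 N, no spring) and stays where it is left.
- tray_front (a point): Centre of the flat front face of the grey paper tray, 39 mm above the desk; the face is 250 wide and reaches from 12 to 66 mm above the desk. When home the face still stands 30 mm proud of the cabinet's front face. Its x axis is the copier's: push along +x.
- scan_lid (a joint): Opening angle of the scanner lid, rad: 0 = shut, starts 0.28 to 0.58 (its front edge raised). Its hinge line lies along the copier's y at x = 150, z = 152 mm in the copier's frame; the stiff hinge lets it stay at any angle; pressing it down near the front edge takes about 2 to 3 N.
- lid_edge (a point): Middle of the front edge of the white lid, on its top surface; the lid is 400 wide, its edge 240 mm in front of the hinge line, and its top surface 26 mm above the hinge line when shut (178 mm above the desk). The axes turn with the lid: x towards the hinge, z out of its top.
- start_key (a joint): Travel of the green start key, m: 0 = up, 0.004 = fully down; sprung, 1.5 N to move and 3.5 N fully down, comes up by itself.
- start_top (a point): Centre of the top of the round green start key, 24 mm across, standing 6 mm proud of the control panel (171 mm above the desk); at x = -128, y = 130 mm in the copier's frame. The shut lid's front edge is 38 mm behind its centre.
- stop_key (a joint): Travel of the red stop key, same make as the start key; not to be pressed.
- stop_top (a point): Centre of the top of the red stop key, 24 mm across, 50 mm to the -y side (copier's frame) of the green key.
- usb_stick: Red memory stick with a steel plug, 52 x 18 x 9, lying loose on the -y end of the control panel (copier y about -125 mm). Leave alone. Origin under its middle.
- mug: White mug, 80 across, 92 high, in front of the copier, past the tray's end nearer the robot. Leave alone. Origin under its centre.
- stapler: Black stapler, 140 x 36 x 48, on the desk in front of the copier, to the right. Leave alone. Origin under its middle, x along its length.
- remote: Black television remote control, 170 x 45 x 18, on the desk to the right. Leave alone. Origin under its middle.
- note_block: Yellow note block, 76 x 76 x 35, on the desk to the left. Leave alone. Origin under its middle.
- water: Glass water bottle with a blue cap, 64 across, 190 high, on the desk to the left, behind the copier. Leave alone. Origin under its centre.

How it is judged:
By the outcome, as a careful person would: the job done as asked, in the order asked, and still so for the second after the job is handed in, with the robot touching nothing.
It also fails if it takes over 56 s, if anything falls off the work surface, if the arm or the gripper's body presses on something with over 40 N, if the wrist force passes 120 N, or if a joint passes its speed limit or range.

## Working session

There is one attempt and no reset: what is moved stays moved. The work goes in short steps, Python scripts to look and compute and a tool call to move; the robot and the scene stay as the last step left them, time stands still between calls to the robot, and variables do not carry over. Pictures are saved under pics/ and viewed, at most 10 in all, crops included, and the job is handed in when it is done.

Besides the shell and the picture viewer there is one more tool, called after "Call:" in YAML: its name, and indented under it one key for each argument. play_rows: Moves the arm, as the interface text tells. Shifts and turns lie within -1 to 1; 1 stands for 600 mm of shift or pi/2 rad of turn. Its arguments: {"type":"object","properties":{"commands":{"type":"array"},"newtons":{"type":"number"}},"required":["commands"]}

```bash
ls; mkdir -p pics
cat > h.py <<'E'
import numpy as np, cv2
from station import manip
def K(p):
    f=p["pixels"].shape[0]/2/np.tan(np.radians(p["vertical_fov"])/2)
    return np.array([[f,0,p["cx"]],[0,f,p["cy"]],[0,0,1.]])
def P(p): return K(p)@np.c_[cv2.Rodrigues(np.array(p["rvec"],float))[0],np.array(p["tvec"],float)]
def proj(p,X):
    q=P(p)@np.r_[np.array(X,float).T,np.ones((1,len(X)))]; return (q[:2]/q[2]).T
def onplane(p,uv,z):
    M=P(p); H=M[:,[0,1,3]].copy(); H[:,2]+=M[:,2]*z
    w=np.linalg.solve(H,[uv[0],uv[1],1]); return w[:2]/w[2]
def tri(ps,uvs):
    X=cv2.triangulatePoints(P(ps[0]),P(ps[1]),np.array(uvs[0],float),np.array(uvs[1],float)).ravel(); return X[:3]/X[3]
E
python3 - <<'E'
from h import *
s=manip.observe(); print(s["position"],s["ee_rot"],s["clock"])
ps=[manip.get_image(n) for n in("scene","side")]
for n,p in zip(("scene","side"),ps): cv2.imwrite(f"pics/{n}0.png",p["pixels"])
for t in "printer start_top stop_top tray_front lid_edge usb_stick mug stapler remote water note_block".split():
    r=[manip.recognise(p,t) for p in ps]
    print(t,[[(np.round(d["at"],1).tolist(),round(d["confidence"],2)) for d in x[:2]] for x in r], end=" ")
    if r[0] and r[1]: print(np.round(tri(ps,[r[0][0]["at"],r[1][0]["at"]]),1))
    else: print()
E
```

```text
pics
[212.24603398 533.52945505 204.28960244] [ 1.88282871e-01  9.82114176e-01 -1.07770516e-03 -3.79669325e-04] 0.0
printer [[([273.3, 200.5], 0.64)], [([273.9, 207.0], 0.72)]] [595.4  42.7  -2.9]
start_top [[([223.4, 189.5], 0.46)], []] 
stop_top [[([238.9, 194.1], 0.53)], []] 
tray_front [[([248.6, 250.1], 0.68)], [([220.6, 230.2], 0.69)]] [ 643.4 -172.5   18.8]
lid_edge [[([291.9, 160.5], 0.57), ([274.1, 198.7], 0.41)], [([286.4, 178.0], 0.83)]] [643.9  59.2 231.3]
usb_stick [[([291.2, 223.1], 0.65)], [([249.5, 223.0], 0.59)]] [742.  -95.6 177.5]
mug [[([187.9, 231.4], 0.76)], [([192.4, 187.7], 0.73)]] [ 450.6 -233.9   42. ]
stapler [[([134.0, 271.5], 0.64), ([236.9, 194.9], 0.58)], [([139.0, 192.6], 0.68), ([371.0, 173.9], 0.44)]] [ 394.  -429.    18.7]
remote [[([161.7, 334.3], 0.88)], [([114.5, 247.3], 0.94)]] [ 598.4 -530.7   23.2]
water [[([339.3, 119.3], 0.86), ([297.6, 104.9], 0.17)], [([373.0, 177.5], 0.62)]] [633.2 417.2  90.2]
note_block [[([297.3, 102.5], 0.87), ([224.5, 190.7], 0.64)], [([354.0, 152.5], 0.67)]] [434.6 459.   20.7]
```

Run:
```python
import cv2
a=[cv2.resize(cv2.imread(f"pics/{n}0.png")[130:300,c:c+230],None,fx=3.4,fy=3.4,interpolation=cv2.INTER_CUBIC) for n,c in(("scene",150),("side",150))]
for n,i in zip("ab",a): cv2.imwrite(f"pics/c{n}.png",i)
```

```text
(no output)
```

View pics/ca.png

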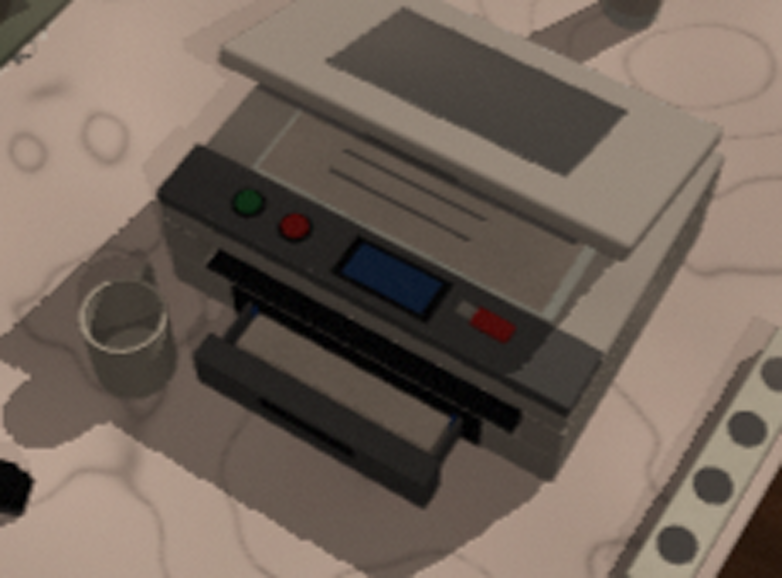

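View pics/cb.png

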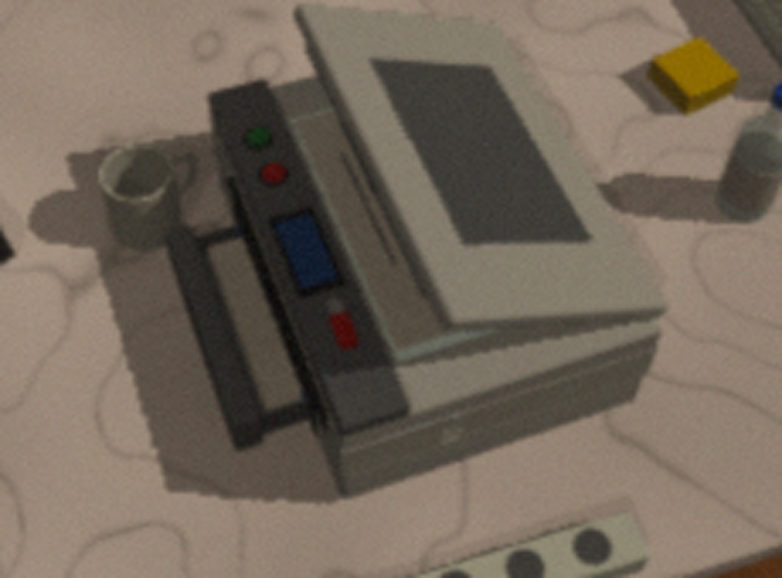

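View pics/scene0.png

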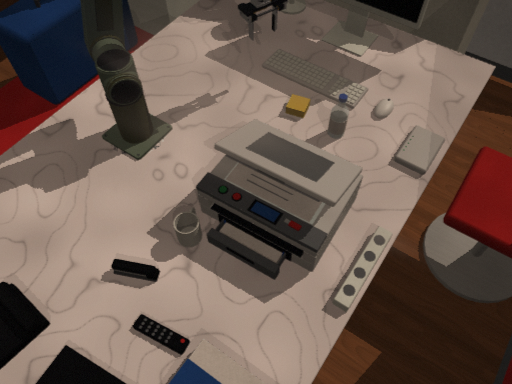

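Both views show the copier with its front towards -y. In the scene view green is at about (223,189) and red at (237,197). The tray stands out, the mug is beside the tray's near end, and the lid is raised. I'll fit the copier's pose, the lid angle and the tray travel from the corners.

```bash
cat > fit.py <<'E'
from h import *
from scipy.optimize import least_squares
def model(v):
    x,y,yaw,a,e=v; c,s=np.cos(a),np.sin(a)
    lid=lambda f,Y:(150-f*c+26*s,Y,152+f*s+26*c); t=-190-e
    L=dict(pfl=(-160,210,165),pbl=(-95,210,165),pfr=(-160,-210,165),pbr=(-95,-210,165),g=(-128,130,171),r=(-128,80,171),
      lfl=lid(240,200),lfr=lid(240,-200),lm=lid(240,0),ttl=(t,125,66),tbl=(t,125,12),ttr=(t,-125,66),tbr=(t,-125,12),tm=(t,0,39))
    R=np.array([[np.cos(yaw),-np.sin(yaw)],[np.sin(yaw),np.cos(yaw)]])
    return {k:np.r_[R@p[:2]+[x,y],p[2]] for k,p in L.items()}
E
python3 - <<'E'
from fit import *
ps=[manip.get_image(n) for n in("scene","side")]
obs=[dict(pfl=(160,193),pbl=(200,147),pfr=(567,410),pbr=(602,352),g=(248,202),r=(295,227),lfl=(222,50),lfr=(628,248),ttl=(197,352),tbl=(200,380),tbr=(428,505)),
 dict(pfl=(211,95),pbl=(268,83),pfr=(340,428),pbr=(407,410),g=(258,137),r=(273,174),lfl=(297,8),lfr=(450,322),ttl=(170,235),tbr=(240,446))]
def res(v):
    m=model(v); o=[]
    for p,ob in zip(ps,obs):
        q=proj(p,[m[k] for k in ob]); o.append(q-(np.array(list(ob.values()))/3.4+[150,130]))
    return np.vstack(o)
f=least_squares(lambda v:res(v).ravel(),[620,40,1.5,.4,.06],x_scale=[10,10,.1,.1,10],loss="soft_l1")
print(f.x); print(np.round(res(f.x),1).tolist())
np.save("v.npy",f.x)
for k,p in model(f.x).items(): print(k,np.round(p,1))
E
```

```text
[6.31087906e+02 2.49310261e+01 1.61792998e+00 4.04195421e-01
 4.45156170e+01]
[[-1.4, -0.9], [-0.9, -1.9], [0.8, 0.4], [1.0, -0.0], [0.1, -0.7], [0.0, -0.8], [-1.1, -1.0], [0.9, 0.6], [-0.7, -1.0], [-0.0, -1.1], [0.1, 0.6], [-1.5, 0.0], [-0.9, -0.9], [0.1, 2.0], [0.9, 0.6], [-0.1, 0.4], [-0.1, 0.1], [-0.3, -0.6], [0.1, 1.8], [-0.5, -1.1], [0.1, 3.0]]
pfl [ 428.9 -144.8  165. ]
pbl [425.8 -79.9 165. ]
pfr [ 848.4 -125.   165. ]
pbr [845.3 -60.1 165. ]
g [ 507.3 -109.1  171. ]
r [ 557.2 -106.7  171. ]
lfl [434.2 -44.9 270.3]
lfr [833.7 -26.  270.3]
lm [633.9 -35.4 270.3]
ttl [ 517.3 -215.2   66. ]
tbl [ 517.3 -215.2   12. ]
ttr [ 767.  -203.4   66. ]
tbr [ 767.  -203.4   12. ]
tm [ 642.1 -209.3   39. ]
```

Green at about (507,-109,171), lid angle about 0.40 rad, and tray out about 45 mm. I'll go over the lid first, with the fingers shut and the tool y-axis along the copier's width.

Call:
play_rows:
  commands:
    - [0, 0, 0, -0.1, 0]
    - [0, 0, 0, -0.2, 0]
    - [0, -0.99, -0.6, -0.233, 0.729]
    - [0, -0.99, -0.6, -0.233, 0.729]
    - [0, -0.99, -0.6, -0.233, 0.729]
    - [0, -0.99, -0.6, -0.233, 0.729]
    - [0, -0.99, -0.6, -0.233, 0.729]
    - [0, -0.99, -0.6, -0.233, 0.729]
    - [0, -0.99, -0.6, -0.233, 0.729]
    - [0, -0.99, -0.6, -0.233, 0.729]
  newtons: 20

```text
clock: 2.55
position: [515.0, 133.7, 340.0]
ee_rot: [0.69, 0.723, 0.0, 0.0]
wrist_force: [0.2, 0.4, 0.2]
finger_gap: 0.008
grasp_force: 0.0
```

```bash
cat >> h.py <<'E'
from scipy.spatial.transform import Rotation as Ro
def to(T,deg=2.7):
    s=manip.observe(); R=Ro.from_quat(s["ee_rot"]).as_matrix()
    ya=np.degrees(np.arctan2(R[1,1],R[0,1])); t=(ya-deg+90)%180-90
    print("clk",round(s["clock"],2),"pos",np.round(s["position"],1),"yaw",round(ya,1),"F",np.round(s["wrist_force"],1),"gap",round(s["finger_gap"],3))
    print("cmd",np.round(R.T@(np.array(T)-s["position"])/600,4),"turn",round(t/90,3))
E
python3 -c "
from h import *
to([632,-20,330])"
```

```text
clk 2.55 pos [515.  133.7 340. ] yaw 2.7 F [0.2 0.4 0.2] gap 0.008
cmd [-0.265   0.1829  0.0168] turn -0.0
```

Call:
play_rows:
  commands:
    - [0, -0.265, 0.183, 0.03, 0]
    - [0, -0.265, 0.183, 0.03, 0]
    - [0, -0.265, 0.183, 0.03, 0]
    - [0, -0.265, 0.183, 0.03, 0]
    - [0, -0.265, 0.183, 0.03, 0]

```text
clock: 3.18
position: [630.9, -18.2, 321.2]
ee_rot: [0.691, 0.723, -0.0, -0.001]
wrist_force: [-0.7, 0.9, 0.7]
finger_gap: 0.005
grasp_force: 0.0
```

```bash
python3 -c "
from h import *
to([632,-20,178])
p=manip.get_image('wrist'); cv2.imwrite('pics/w1.png',p['pixels'])"
```

```text
clk 3.17 pos [630.9 -18.2 321.2] yaw 2.6 F [-0.7  0.9  0.7] gap 0.005
cmd [-0.0034  0.002   0.2387] turn -0.001
```

View pics/w1.png

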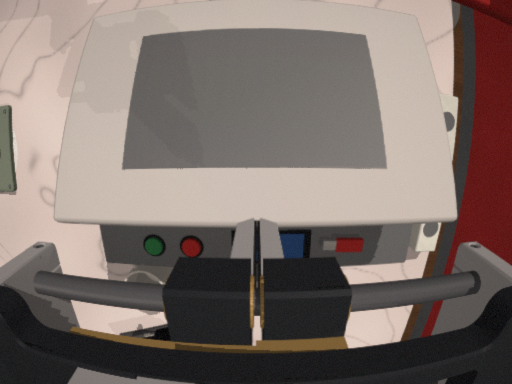

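The wrist view shows the lid square to the tool, with the fingertips over the middle of its front edge (edge row about 218). Green is at (153,245). I'll press down slowly.

Call:
play_rows:
  commands:
    - [0, 0.004, 0.002, 0.05, 0]
    - [0, 0.004, 0.002, 0.075, 0]
    - [0, 0.004, 0.002, 0.09, 0]
    - [0, 0.004, 0.002, 0.1, 0]
    - [0, 0.004, 0.002, 0.11, 0]
    - [0, 0.004, 0.002, 0.12, 0]
    - [0, 0.004, 0.002, 0.13, 0]
    - [0, 0.004, 0.002, 0.14, 0]
    - [0, 0.004, 0.002, 0.15, 0]
    - [0, 0.004, 0.002, 0.16, 0]

```text
clock: 4.47
position: [632.2, -15.9, 225.2]
ee_rot: [0.69, 0.723, -0.0, 0.0]
wrist_force: [0.7, -1.9, 3.8]
finger_gap: 0.006
grasp_force: 1.7
```

```bash
python3 -c "
from h import *
to([632,-15,178])"
```

```text
clk 4.47 pos [632.2 -15.9 225.2] yaw 2.7 F [ 0.7 -1.9  3.8] gap 0.006
cmd [ 0.0015 -0.0002  0.0787] turn -0.0
```

Contact at about 4 N and the lid is moving. Carrying on.

Call:
play_rows:
  commands:
    - [0, 0, 0, 0.012, 0]
    - [0, 0, 0, 0.022, 0]
    - [0, 0, 0, 0.032, 0]
    - [0, 0, 0, 0.042, 0]
    - [0, 0, 0, 0.052, 0]
    - [0, 0, 0, 0.06, 0]
    - [0, 0, 0, 0.066, 0]
    - [0, 0, 0, 0.07, 0]
    - [0, 0, 0, 0.073, 0]
    - [0, 0, 0, 0.073, 0]

```text
clock: 5.72
position: [632.0, -15.4, 181.6]
ee_rot: [0.69, 0.723, 0.0, -0.0]
wrist_force: [-0.6, -0.8, 1.8]
finger_gap: 0.003
grasp_force: 1.0
```

```bash
python3 -c "
from h import *
to([632,-15,178])"
```

```text
clk 5.72 pos [632.  -15.4 181.6] yaw 2.7 F [-0.6 -0.8  1.8] gap 0.003
cmd [0.0006 0.     0.0059] turn -0.0
```

Call:
play_rows:
  commands:
    - [0, 0, 0, 0.003, 0]
    - [0, 0, 0, 0.005, 0]
    - [0, 0, 0, 0.007, 0]
    - [0, 0, 0, 0.008, 0]
    - [0, 0, 0, 0.008, 0]

```text
clock: 6.35
position: [632.1, -15.8, 178.3]
ee_rot: [0.69, 0.723, -0.0, 0.0]
wrist_force: [-2.3, -2.2, 6.0]
finger_gap: 0.005
grasp_force: 3.7
```

Call:
play_rows:
  commands:
    - [0, 0, 0, 0.002, 0]
    - [0, 0, 0, 0.003, 0]
    - [0, 0, 0, 0.003, 0]

```text
clock: 6.72
position: [632.1, -15.9, 178.2]
ee_rot: [0.69, 0.724, 0.0, 0.0]
wrist_force: [-4.9, -1.5, 12.1]
finger_gap: 0.0
grasp_force: 6.6
```

The lid has bottomed out: z 178 and the force rises sharply. I'll lift off and go round to the front of the tray.

Call:
play_rows:
  commands:
    - [0, 0, 0, -0.02, 0]
    - [0, 0, 0, -0.08, 0]
    - [0, -0.41, 0.002, -0.09, 0]
    - [0, -0.41, 0.002, -0.09, 0]
    - [0, -0.41, 0.002, -0.09, 0]
    - [0, -0.41, 0.002, -0.09, 0]
    - [0, -0.41, 0.002, -0.09, 0]
    - [0, -0.41, 0.002, 0.1, 0]
    - [0, -0.41, 0.002, 0.1, 0]

```text
clock: 7.85
position: [644.8, -259.4, 113.3]
ee_rot: [0.69, 0.724, 0.001, -0.001]
wrist_force: [0.1, -0.1, -0.7]
finger_gap: 0.005
grasp_force: 0.0
```

Run:
```python
from fit import *
to([644,-262,52])
p=manip.get_image('side'); cv2.imwrite('pics/s2.png',cv2.resize(p['pixels'][100:300,130:390],None,fx=3,fy=3,interpolation=cv2.INTER_CUBIC))
```

```text
clk 7.85 pos [ 644.8 -259.4  113.3] yaw 2.7 F [ 0.1 -0.1 -0.7] gap 0.005
cmd [-0.0045 -0.0015  0.1021] turn 0.0
```

View pics/s2.png

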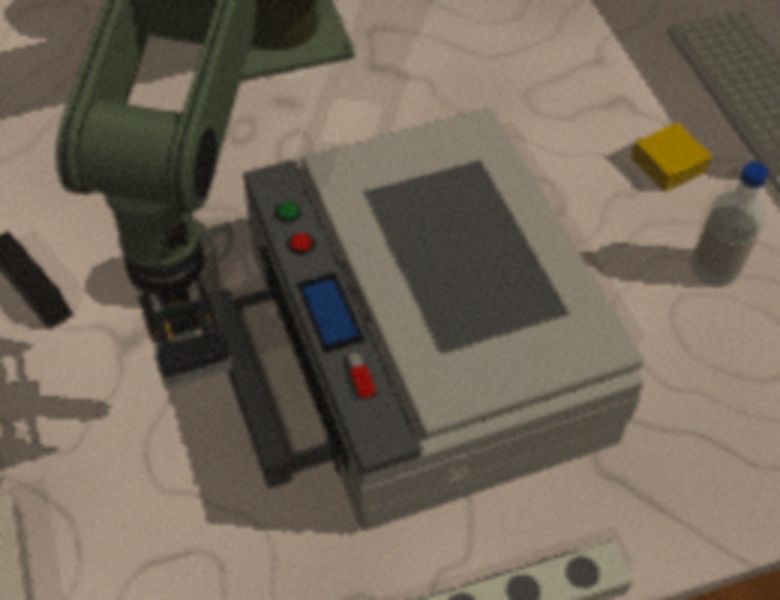

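The side view shows the lid shut and the gripper in front of the tray, with the keys and stick undisturbed. I'll lower and push.

Call:
play_rows:
  commands:
    - [0, 0, 0, 0.1, 0]
    - [0, 0.01, 0, 0.1, 0]
    - [0, 0.05, 0, 0.1, 0]
    - [0, 0.065, 0, 0.1, 0]
    - [0, 0.08, 0, 0.1, 0]
    - [0, 0.09, 0, 0.1, 0]
    - [0, 0.1, 0, 0.1, 0]
    - [0, 0.11, 0, 0.1, 0]
    - [0, 0.12, 0, 0.1, 0]
    - [0, 0.125, 0, 0.1, 0]

```text
clock: 9.15
position: [641.3, -186.0, 55.1]
ee_rot: [0.69, 0.724, -0.0, -0.0]
wrist_force: [0.5, -2.6, 2.6]
finger_gap: 0.006
grasp_force: 1.6
```

Call:
play_rows:
  commands:
    - [0, 0.006, 0, 0, 0]
    - [0, 0.011, 0, 0, 0]
    - [0, 0.015, 0, 0, 0]
    - [0, 0.018, 0, 0, 0]
    - [0, 0.018, 0, 0, 0]

```text
clock: 9.78
position: [640.7, -175.2, 55.0]
ee_rot: [0.69, 0.724, 0.0, -0.0]
wrist_force: [1.1, -1.7, 1.0]
finger_gap: 0.002
grasp_force: 1.0
```

Call:
play_rows:
  commands:
    - [0, 0.003, 0, 0, 0]
    - [0, 0.005, 0, 0, 0]
    - [0, 0.007, 0, 0, 0]
    - [0, 0.007, 0, 0, 0]

```text
clock: 10.28
position: [640.6, -173.4, 55.1]
ee_rot: [0.69, 0.723, -0.001, 0.001]
wrist_force: [1.3, -6.5, -1.1]
finger_gap: 0.003
grasp_force: 3.5
```

Call:
play_rows:
  commands:
    - [0, 0.003, 0, 0, 0]
    - [0, 0.005, 0, 0, 0]
    - [0, 0.005, 0, 0, 0]

```text
clock: 10.65
position: [640.7, -173.3, 55.2]
ee_rot: [0.69, 0.723, -0.003, 0.003]
wrist_force: [2.6, -12.8, -1.8]
finger_gap: 0.005
grasp_force: 6.4
```

Run:
```python
from h import *
to([644,-262,52]); print(manip.observe()["wrist_torque"])
```

```text
clk 10.65 pos [ 640.7 -173.3   55.2] yaw 2.7 F [  2.6 -12.8  -1.8] gap 0.005
cmd [-0.1478 -0.0013  0.0065] turn -0.0
[-2.60035116 -0.22958854  0.02990239]
```

The tray is at a hard stop, with contact at the fingertips. I'll back off, rise and head for the green key.

Call:
play_rows:
  commands:
    - [0, -0.03, 0, 0, 0]
    - [0, -0.1, 0, 0, 0]
    - [0, -0.1, 0, -0.27, 0]
    - [0, -0.1, 0, -0.27, 0]
    - [0, -0.1, 0, -0.27, 0]
    - [0, 0.1, -0.22, -0.27, 0]
    - [0, 0.115, -0.22, -0.27, 0]
    - [0, 0.115, -0.22, -0.27, 0]
    - [0, 0.115, -0.22, -0.27, 0]
    - [0, 0.115, -0.22, -0.27, 0]

```text
clock: 11.9
position: [505.8, -105.5, 217.6]
ee_rot: [0.69, 0.724, 0.0, 0.0]
wrist_force: [0.8, -0.4, 0.0]
finger_gap: 0.003
grasp_force: 0.0
```

Run:
```python
from fit import *
v=np.load("v.npy"); to([507,-109,190])
s=manip.observe(); R=Ro.from_quat(s["ee_rot"]).as_matrix(); pos=np.array(s["position"])
p=manip.get_image('wrist'); cv2.imwrite('pics/w3.png',p['pixels'])
T=np.array(p["tool_from_camera"]); f=192/np.tan(np.radians(p["vertical_fov"])/2)
for t in("start_top","stop_top"):
  for d in manip.recognise(p,t)[:2]:
    u=np.array(d["at"])-[p["cx"],p["cy"]]; r=np.hypot(*u); th=r/f
    ray=R@T[:3,:3]@np.r_[u/r*np.sin(th),np.cos(th)]; o=R@T[:3,3]+pos
    print(t,d["at"],round(d["confidence"],2),np.round(o+ray*(171-o[2])/ray[2],1))
for n in("scene","side"):
  p=manip.get_image(n)
  for t in("start_top","tray_front","lid_edge"):
    for d in manip.recognise(p,t)[:1]: print(n,t,d["at"],round(d["confidence"],2),np.round(onplane(p,d["at"],{"s":171,"t":39,"l":178}[t[0]]),1))
  if n=="scene": cv2.imwrite('pics/s3.png',cv2.resize(p['pixels'][110:310,140:400],None,fx=3,fy=3,interpolation=cv2.INTER_CUBIC))
```

```text
clk 11.9 pos [ 505.8 -105.5  217.6] yaw 2.7 F [ 0.8 -0.4  0. ] gap 0.003
cmd [-0.0059  0.0017  0.0459] turn 0.0
start_top [252.2, 208.9] 0.84 [ 501.4 -105.5  171. ]
stop_top [310.9, 210.8] 0.72 [ 548.9 -105.1  171. ]
scene start_top [222.7, 191.2] 0.42 [ 511.9 -116.7]
scene tray_front [251.9, 240.6] 0.87 [ 639.6 -148.3]
scene lid_edge [292.9, 171.4] 0.61 [649.9  61.8]
side tray_front [227.6, 228.7] 0.7 [ 655.8 -148.6]
side lid_edge [283.7, 192.3] 0.72 [658.8  48.6]
```

View pics/w3.png

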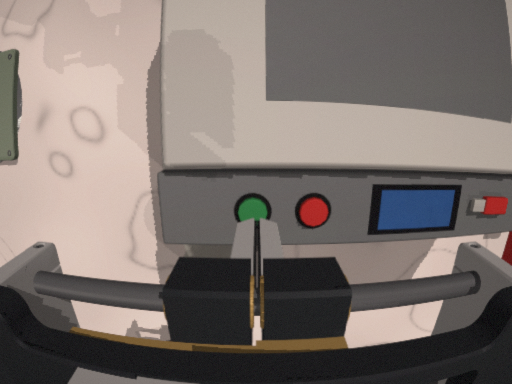

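View pics/s3.png

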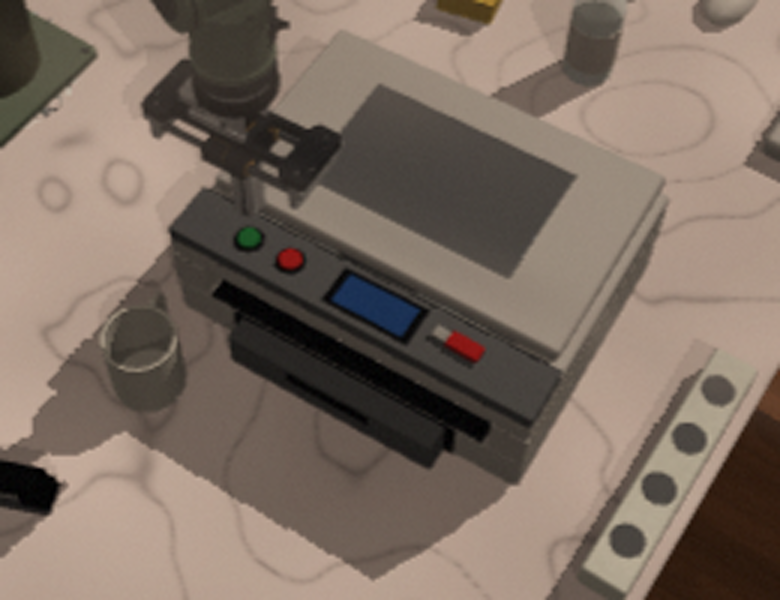

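The wrist view shows green at (253,211), nearly under the tip, and red at (314,212). The scene view shows the tray home and the lid shut. I'll press the key.

Call:
play_rows:
  commands:
    - [0, -0.003, -0.003, 0.05, 0]
    - [0, -0.003, -0.003, 0.07, 0]
    - [0, -0.003, -0.003, 0.076, 0]
    - [0, -0.003, -0.003, 0.08, 0]
    - [0, -0.003, -0.003, 0.083, 0]
    - [0, -0.003, -0.003, 0.085, 0]
    - [0, -0.003, -0.003, 0.085, 0]

```text
clock: 13.32
position: [504.2, -107.7, 167.3]
ee_rot: [0.69, 0.724, 0.0, 0.0]
wrist_force: [-2.5, 0.4, 5.9]
finger_gap: 0.01
grasp_force: 2.6
```

Call:
play_rows:
  commands:
    - [0, 0, 0, 0.003, 0]
    - [0, 0, 0, 0.005, 0]
    - [0, 0, 0, 0.005, 0]

```text
clock: 13.7
position: [504.3, -107.8, 167.0]
ee_rot: [0.69, 0.724, 0.0, 0.001]
wrist_force: [-8.2, 3.5, 18.7]
finger_gap: 0.006
grasp_force: 9.1
```

Fully down: hard stop at z 167. Releasing and rising clear.

Call:
play_rows:
  commands:
    - [0, 0, 0, -0.01, 0]
    - [0, 0, 0, -0.05, 0]
    - [0, 0, 0, -0.15, 0]
    - [0, 0, 0, -0.2, 0]
    - [0, 0, 0, -0.2, 0]
    - [0, 0, 0, -0.2, 0]

```text
clock: 14.45
position: [503.1, -107.4, 281.5]
ee_rot: [0.69, 0.723, -0.0, -0.001]
wrist_force: [0.3, -0.3, -0.5]
finger_gap: 0.006
grasp_force: 0.0
```

Run:
```python
from h import *
to([504,-107,290])
a=[manip.get_image(n)['pixels'][110:310,140:400] for n in('scene','side')]
cv2.imwrite('pics/f.png',cv2.resize(np.hstack(a),None,fx=1.53,fy=1.53,interpolation=cv2.INTER_CUBIC))
```

```text
clk 14.45 pos [ 503.1 -107.4  281.5] yaw 2.7 F [ 0.3 -0.3 -0.5] gap 0.006
cmd [ 0.0007  0.0014 -0.0142] turn -0.0
```

View pics/f.png

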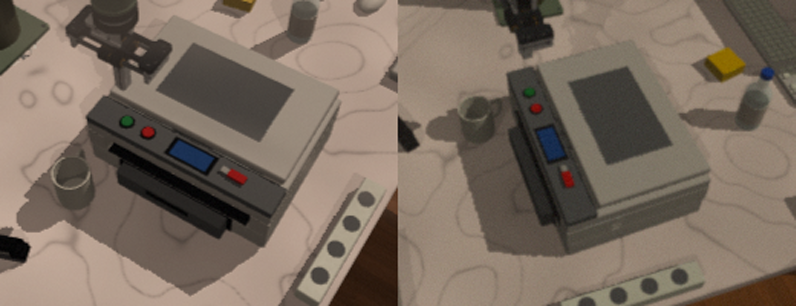

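The tray is home, the lid is shut, the keys are up and everything else is in place, so I'm handing in.

```bash
python3 -c "
from station import manip
print(manip.sign_off())"
```

```text
the job is handed in; nothing more can be done
None
```

I shut the scanner lid, pushed the paper tray home, then pressed the green start key down to its stop and released it. The job was handed in at about 14.5 s; sign-off returned no verdict, but the last pictures showed nothing else disturbed.

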